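Flip the cast plaque face up onto the finishing board

ROBOT

A 6-joint arm with a two-finger parallel gripper is mounted at the origin on the work surface; the furniture and walls round the work are solid. World frame = base frame: x ahead of the robot, y to its left, z up, the work surface at z = 0. Lengths are in m, angles in rad, forces in N, time in s.
With the tool pointing down it reaches from about 0.15 to 0.775 m from the base axis. Payload 6.1 kg.
Tool frame: the origin (TCP) lies at the very end of the fingers, on their centre line; the grasp point (between the pads) lies 19 mm behind it; z points along the fingers, y is the direction in which the jaws open and shut (so a half turn about z gives the same grasp; the last joint's range is limited). The gripper opens to 85 mm and grips with 20 to 120 N. Pads are 22 mm wide; open, the fingers measure 114 mm over their backs; the gripper's body (76 mm by 85 mm) begins 54 mm behind the grasp point. The pads swing forward as they close: fully open they stand 13 mm farther back than shut.
Start: joints at [-1.149, 0.126, -0.04, 1.405, 0, 1.571], TCP at [0.215, -0.479, 0.231] pointing down, gripper open.
Joint ranges: [-2.72, 2.72], [-0.95, 1.95], [-1.27, 1.35], [-1.78, 2.02], [-1.46, 1.47], [-3.14, 3.14]. Speed limits (rad/s): [2.39, 2.39, 3.01, 3.14, 3.14, 3.14].

INTERFACE

Orientations are given as a 3x3 rotation matrix whose columns are the frame's x, y, z axes.
In Python, from workcell import ctrl gives the robot as it stands.
- The arm moves only by the tool step_arm, never from a script. Its argument "commands" is a list that holds one entry, the list of rows, each a list of 7 numbers: the turn, a rotation vector about the world's x, y, z in rad, then the shift along the world's x, y, z in cm, then the closure, from 0 (fully open) to 1 (shut). In form: [[[rx, ry, rz, dx, dy, dz, fingers], ...]]. A call has 1 to 12 rows; each row is the pose to reach, as a shift and turn from the pose commanded when the call began; what a row does not reach only later rows make up. A row lasts 1/10 s, in which the tool goes at most 50 mm and 8.59 degrees, less where a joint would pass 70% of its speed; a pose out of reach is approached as far as the arm can. A call with a gripper value outside its range is refused whole. The fingers move at their own pace and stop on an object; "grip_force" is the grip in N (left out, the last holds). Time passes only in rows, so rows that repeat a pose let the fingers close. It gives the time, the measured TCP pose, the force and the opening at its end, in the units of the state.
- ctrl.get_obs(): the state, without advancing time (a new reading comes with each control period).
- ctrl.grab_frame(name): name is "scene" or "side" or "wrist"; returns a dict with "color" (480x640x3 uint8, blue, green, red), "fovy" (degrees; the focal length in pixels is half the picture's height over the tangent of half this angle, whatever the lens; pixels are square), "cx", "cy" (the principal point, pixels), "distortion" ([k1, k2, p1, p2, k3] as OpenCV has them; the pictures are not rectified), "R" (3x3) and "t" (3): a world point X has camera coordinates R X + t; the wrist camera has in their place "T_tool_cam" (4x4, takes a point from camera to tool coordinates, whose origin is the TCP and whose axes are the flange's). Camera axes: x right, y down, z forward; pixel columns grow to the right and rows downward; lengths in m; the calibration is good to about 2 mm. A picture is of the moment at which its call begins: read the wrist's pose just before it. There is no depth.
- ctrl.close_job(): hands the job in, once; it reports no verdict.
The state is a dict: "time_s": time; "joint_positions": joint angles; "qd": joint speeds; "joint_torque": joint torques, N m; "ee_pos": TCP position; "ee_rot": TCP orientation; "contact_force": force on the tool from outside, world axes, zero at the start; "torque": the same for the moment, N m; "gripper_width": finger opening in m.
Only numpy, scipy, OpenCV 4.12 (cv2) and the standard library are available. Lean on these libraries where they do the work, as an engineer would, in place of code of your own. Each camera call takes 0.05 s, during which the arm holds its last target.

TASK

The cast plaque lies face down on the bench (dark back up) in front of the cork-topped finishing board. Without gripping or lifting it, push it with the fingertips against the near edge of the board until it tips up on edge and flips over onto the board, then push it forward until it lies wholly on the board, white face up, and leave it there. Do not disturb the tub, the sanding block or the resin figure beside the board.

Things in the scene. Friction and masses are not known exactly. Their poses are not given: they have to be found in the camera images.
- plaque: Flat cast plaque, 88 (x) x 110 (y) x 10 (z) mm, 0.13 kg. Origin at its centre, mid-thickness. +z out of its dark-grey back, -z out of its white face (border, rosette). Starts face down, x axis roughly along the board's x, 15-45 mm before the board's edge. Its sides are square to its faces, 10 mm high; pressed firmly (10 to 15 N) against the board, it sticks to the fingertips by friction.
- board: Finishing board, plywood with cork top, 130 (x) x 220 (y) x 14 (z) mm, screwed down, immovable. Origin at the centre of its underside, on the bench; z up. Its near edge, a straight upright wall 14 mm high along y, is the side at x = -65 mm, facing the plaque; its x axis points away from the plaque, across the board.
- corner0 (a point): Corner of the plaque's dark back, at (-44, -55, +5) mm in the plaque's frame.
- corner1 (a point): Corner of the plaque's dark back, at (-44, +55, +5) mm in the plaque's frame.
- corner2 (a point): Corner of the plaque's dark back, at (+44, -55, +5) mm in the plaque's frame.
- corner3 (a point): Corner of the plaque's dark back, at (+44, +55, +5) mm in the plaque's frame.
- wax_tub: White plastic tub with a blue lid, 66 x 68 x 62 mm, loose bystander on the bench to the left (+y) of the board and plaque. Origin under its centre.
- sand_block: Cork sanding block wrapped in grey paper, 47 x 85 x 26 mm, loose bystander on the bench to the right (-y) of the plaque. Origin under its centre.
- casting: White resin figure blank lying on the bench, 20 x 69 x 20 mm, loose bystander to the right (-y) of the board. Origin under its centre.
There are look-alikes about, which are no part of the job. What is shaped like the plaque but green or purple is not meant.

How it is judged:
On the way, in this order (a step that is already met when the one before it is completed fails the run):
1. the plaque is tipped up (40 to 85 degrees) against the board (angle between plaque's own z axis and vertical between 0.7 and 1.48 rad and contact force between plaque and board above 0.03 N).
2. the plaque has flipped over and lies face up on the board (angle between plaque's own z axis and vertical above 3 rad and contact force between plaque and board above 0.1 N), for 0.2 s.
At the end, for the whole second after the job is handed in: The plaque lies flat and at rest on the board, white face up (within 3.5 degrees), all four corners within the board's outline (2 mm over is allowed); tub, sanding block and figure are within 10 mm of where they stood (angle between plaque's own z axis and vertical above 3.08 rad and height (world z) of plaque between 0.016 and 0.022 m and x of corner0 in the frame of board between -0.067 and 0.067 m and y of corner0 in the frame of board between -0.112 and 0.112 m and x of corner1 in the frame of board between -0.067 and 0.067 m and y of corner1 in the frame of board between -0.112 and 0.112 m and x of corner2 in the frame of board between -0.067 and 0.067 m and y of corner2 in the frame of board between -0.112 and 0.112 m and x of corner3 in the frame of board between -0.067 and 0.067 m and y of corner3 in the frame of board between -0.112 and 0.112 m and contact force between plaque and board above 0.3 N and linear speed of plaque below 0.01 m/s and distance of each of wax_tub, sand_block, casting from where it was at the start of the episode below 0.01 m); the robot touches nothing.
It fails at once if the plaque is lifted or carried: its centre rises above 70 mm, where tipping on its edge raises it to no more than about 60 mm (height (world z) of plaque above 0.07 m).
It fails at once if the plaque is carried: fingers touch it while its centre is over 35 mm up without touching the board, over 60 mm before the board's near edge or past the board's middle (contact force between the fingers and plaque above 0.2 N and contact force between plaque and board below 0.005 N and height (world z) of plaque above 0.035 m and (x of plaque in the frame of board below -0.125 m or x of plaque in the frame of board above 0 m)).
It fails at once if a bystander (tub, sanding block or figure) is moved over 15 mm (distance of any of wax_tub, sand_block, casting from where it was at the start of the episode above 0.015 m).
It also fails if it takes over 64 s, if anything falls off the work surface, if the arm or the gripper's body presses on something with over 40 N, if the wrist force passes 120 N, or if a joint passes its speed limit or range.

## Working session

There is one attempt and no reset: what is moved stays moved. The work goes in short steps, Python scripts to look and compute and a tool call to move; the robot and the scene stay as the last step left them, time stands still between calls to the robot, and variables do not carry over. Pictures are saved under pics/ and viewed, and the job is handed in when it is done.

Besides the shell and the picture viewer there is one more tool, called after "Emit:" in YAML: its name, and indented under it one key for each argument. step_arm: Moves the arm, as the interface text tells. Its arguments: {"type":"object","properties":{"commands":{"type":"array","items":{"type":"array","items":{"type":"array","items":{"type":"number"}}}},"grip_force":{"type":"number"}},"required":["commands"]}

```bash
mkdir -p pics
cat > h.py <<'E'
import numpy as np,cv2
from workcell import ctrl
def K(f):
    fl=240/np.tan(np.radians(f['fovy'])/2)
    return np.array([[fl,0,f['cx']],[0,fl,f['cy']],[0,0,1]])
def ray(f,px):
    p=cv2.undistortPoints(np.array(px,float).reshape(-1,1,2),K(f),np.array(f['distortion'])).reshape(-1,2)
    d=np.c_[p,np.ones(len(p))]@np.array(f['R'])  # R^T d
    o=-np.array(f['R']).T@np.array(f['t'])
    return o,d
def onplane(f,px,z):
    o,d=ray(f,px); s=(z-o[2])/d[:,2]; return o+d*s[:,None]
def proj(f,X):
    R=np.array(f['R']);t=np.array(f['t'])
    return cv2.projectPoints(np.array(X,float).reshape(-1,1,3),cv2.Rodrigues(R)[0],t,K(f),np.array(f['distortion']))[0].reshape(-1,2)
def st():
    o=ctrl.get_obs(); print({k:np.round(o[k],3).tolist() for k in ['time_s','joint_positions','ee_pos','contact_force','gripper_width']}); return o
E
python3 - <<'E'
from h import *
o=st(); print(o['ee_rot'])
for n in['scene','side']:
    f=ctrl.grab_frame(n); cv2.imwrite(f'pics/{n}0.png',f['color']); print(n,-np.array(f['R']).T@f['t'],f['fovy'],np.array(f['R']))
E
```

```text
{'time_s': 0.0, 'joint_positions': [-1.149, 0.126, -0.041, 1.405, 0.0, 1.571], 'ee_pos': [0.215, -0.479, 0.231], 'contact_force': [-0.611, 0.218, 0.305], 'gripper_width': 0.085}
[[ 9.12341204e-01  4.09430232e-01 -6.42960870e-04]
 [ 4.09430737e-01 -9.12340016e-01  1.47181845e-03]
 [ 1.60080376e-05 -1.60604856e-03 -9.99998710e-01]]
scene [-0.03988097  0.62798743  0.8682508 ] 53.258786013950235 [[-0.7001729  -0.71379113  0.01612876]
 [-0.53499299  0.50955877 -0.67389343]
 [ 0.4728006  -0.48047069 -0.73865249]]
side [ 0.26183136 -0.58523347  0.49065677] 55.030201173254376 [[ 0.92985144 -0.36746019 -0.01869001]
 [-0.20723499 -0.48107798 -0.85183193]
 [ 0.30402297  0.79595037 -0.52348166]]
```

View pics/scene0.png

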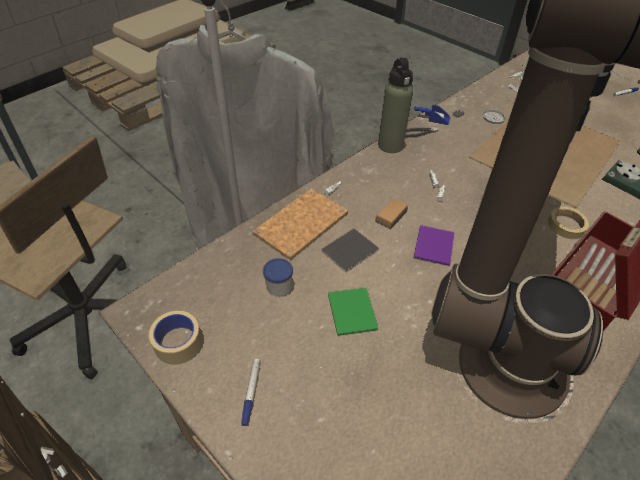

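View pics/side0.png

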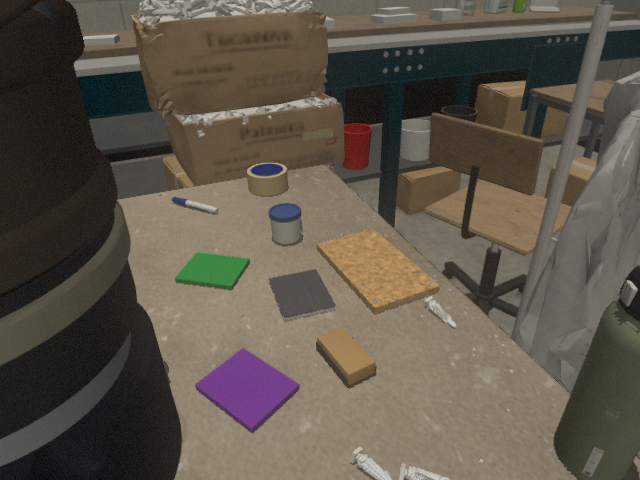

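The scene picture shows the dark plaque at about (350,249), the cork board at (300,222), the tub at (278,277) and the sanding block at (391,213). In the side picture the plaque is at (302,293) and the board at (376,268). I'll crop both for corners.

Run:
```python
import cv2
a=cv2.imread('pics/scene0.png')[180:310,240:440]; cv2.imwrite('pics/sc1.png',cv2.resize(a,None,fx=4,fy=4,interpolation=cv2.INTER_CUBIC))
a=cv2.imread('pics/side0.png')[200:390,260:460]; cv2.imwrite('pics/sd1.png',cv2.resize(a,None,fx=3,fy=3,interpolation=cv2.INTER_CUBIC))
```

```text
(no output)
```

View pics/sc1.png

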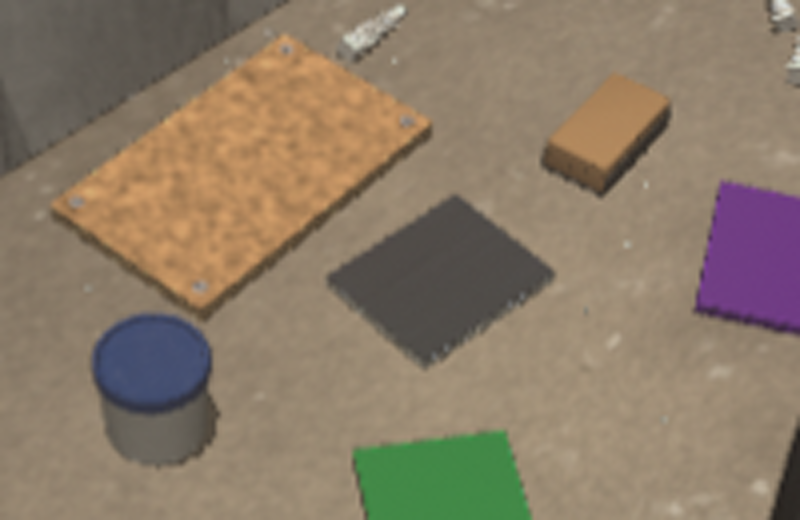

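View pics/sd1.png

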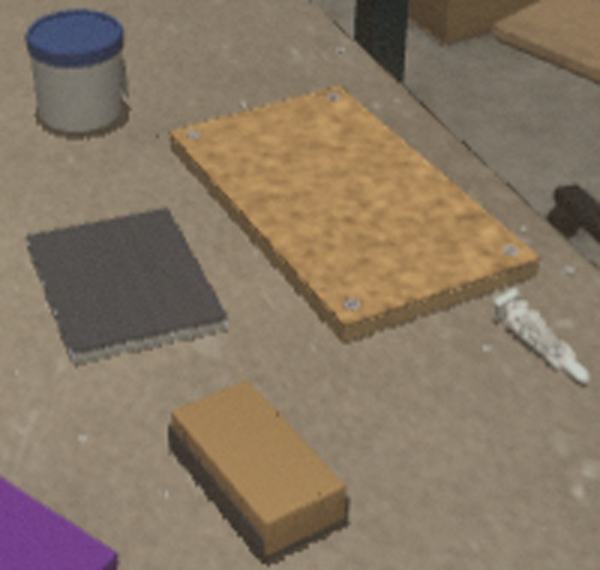

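```bash
cat > m.py <<'E'
from h import *
def fit(P,w,h):
    # P corners order: near-left(-x,+y), far-left, far-right, near-right
    Q=np.array([[-w/2,h/2],[w/2,h/2],[w/2,-h/2],[-w/2,-h/2]])
    c=P.mean(0);A=P-c
    th=np.arctan2((Q[:,0]*A[:,1]-Q[:,1]*A[:,0]).sum(),(Q*A).sum())
    R=np.array([[np.cos(th),-np.sin(th)],[np.sin(th),np.cos(th)]])
    return c,th,np.abs(A-Q@R.T).max()
E
python3 - <<'E'
from m import *
f1=ctrl.grab_frame('scene');f2=ctrl.grab_frame('side')
s=lambda l:np.array(l,float)/4+[240,180]
d=lambda l:np.array(l,float)/3+[260,200]
sh=-0.4
B1=onplane(f1,s([[205,308],[52,207],[285,35],[432,124]])+sh,.014)[:,:2]
B2=onplane(f2,d([[171,137],[338,87],[538,260],[345,325]])+sh,.014)[:,:2]
P1=onplane(f1,s([[427,362],[328,279],[457,196],[553,275]])+sh,.010)[:,:2]
P2=onplane(f2,d([[28,237],[168,210],[226,323],[75,353]])+sh,.010)[:,:2]
S=onplane(f1,s([[545,145],[615,75],[670,102],[600,165]]),.026)
S2=onplane(f2,d([[170,412],[247,382],[346,487],[265,523]]),.026)
T=onplane(f1,s([[152,360]]),.062);T2=onplane(f2,d([[75,35]]),.062)
for X in (B1,B2):
    print(np.round(X,4).tolist(),fit(X,.130,.220))
for X in (P1,P2):
    print(np.round(X,4).tolist(),fit(X,.088,.110))
print(S,S2,T,T2)
E
```

```text
[[0.5258, 0.1365], [0.6531, 0.149], [0.6707, -0.0697], [0.5415, -0.0778]] (array([0.59775014, 0.03448982]), np.float64(0.07762495932247641), np.float64(0.002667444398847571))
[[0.5242, 0.1293], [0.653, 0.1443], [0.6679, -0.0749], [0.5417, -0.0831]] (array([0.59671661, 0.02890428]), np.float64(0.07905261011091821), np.float64(0.004114123698216135))
[[0.4084, 0.0689], [0.4944, 0.0646], [0.4882, -0.0441], [0.4023, -0.0368]] (array([0.4483257 , 0.01316963]), np.float64(-0.061362094200659544), np.float64(0.0022639782262546745))
[[0.4091, 0.065], [0.495, 0.0585], [0.4859, -0.0525], [0.4033, -0.0442]] (array([0.44833893, 0.00670042]), np.float64(-0.07483759031404048), np.float64(0.002989878373792325))
[[ 0.46883191 -0.10565037  0.026     ]
 [ 0.48042232 -0.19033504  0.026     ]
 [ 0.43888356 -0.19619153  0.026     ]
 [ 0.43301196 -0.11717042  0.026     ]] [[ 0.42804899 -0.12184394  0.026     ]
 [ 0.47062051 -0.11678631  0.026     ]
 [ 0.48370807 -0.19744941  0.026     ]
 [ 0.44143887 -0.20267417  0.026     ]] [[0.48466316 0.21062444 0.062     ]] [[0.48519551 0.19987614 0.062     ]]
```

Board: centre ≈ (0.597, 0.032), yaw 0.078. Plaque: centre ≈ (0.448, 0.010), yaw −0.07, with a gap of about 43 mm. I'll move behind the plaque with the jaws across the board's y and half open.

Emit:
step_arm:
  commands:
    - [[0, 0, -0.03, 1.2, 4.1, 0, 0.4], [0, 0, -0.06, 2.4, 8.2, -1, 0.4], [0, 0, -0.09, 3.6, 12.3, -2, 0.4], [0, 0, -0.12, 4.8, 16.4, -3, 0.4], [0, 0, -0.15, 6, 20.5, -4, 0.4], [0, 0, -0.18, 7.2, 24.6, -5, 0.4], [0, 0, -0.21, 8.4, 28.7, -6, 0.4], [0, 0, -0.24, 9.6, 32.8, -7, 0.4], [0, 0, -0.27, 10.8, 36.9, -8, 0.4], [0, 0, -0.3, 12, 41, -9, 0.4], [0, 0, -0.33, 13.2, 45, -10, 0.4], [0, 0, -0.344, 14.0, 48.9, -11, 0.4]]

```text
time_s: 1.4
ee_pos: [0.3552, 0.0119, 0.121]
ee_rot: [[0.997, 0.077, 0.001], [0.077, -0.997, 0.0], [0.001, 0.0, -1.0]]
contact_force: [0.9, -1.8, -0.2]
gripper_width: 0.0514
```

Emit:
step_arm:
  commands:
    - [[0, 0, 0, 0, 0, -2, 0.4], [0, 0, 0, 0, 0, -4, 0.4], [0, 0, 0, 0, 0, -6, 0.4], [0, 0, 0, 0, 0, -8, 0.4], [0, 0, 0, 0, 0, -9, 0.4], [0, 0, 0, 0, 0, -9.5, 0.4], [0, 0, 0, 0, 0, -9.5, 0.4]]

```text
time_s: 2.1
ee_pos: [0.3547, 0.01, 0.0261]
ee_rot: [[0.997, 0.078, -0.001], [0.078, -0.997, -0.0], [-0.001, -0.0, -1.0]]
contact_force: [-0.3, -0.4, -0.1]
gripper_width: 0.0511
```

Run:
```python
from h import *
o=st(); print(np.round(o['ee_rot'],3))
for n in['scene','side']:
    f=ctrl.grab_frame(n); cv2.imwrite(f'pics/{n}2.png',f['color']);
a=cv2.imread('pics/side2.png')[150:400,150:460]; cv2.imwrite('pics/sd2.png',cv2.resize(a,None,fx=2.5,fy=2.4,interpolation=cv2.INTER_CUBIC))
```

```text
{'time_s': 2.1, 'joint_positions': [0.028, -0.106, -0.737, 0.94, -0.0, 3.092], 'ee_pos': [0.355, 0.01, 0.026], 'contact_force': [-0.305, -0.378, -0.126], 'gripper_width': 0.051}
[[ 0.997  0.078 -0.001]
 [ 0.078 -0.997 -0.   ]
 [-0.001 -0.    -1.   ]]
```

View pics/sd2.png

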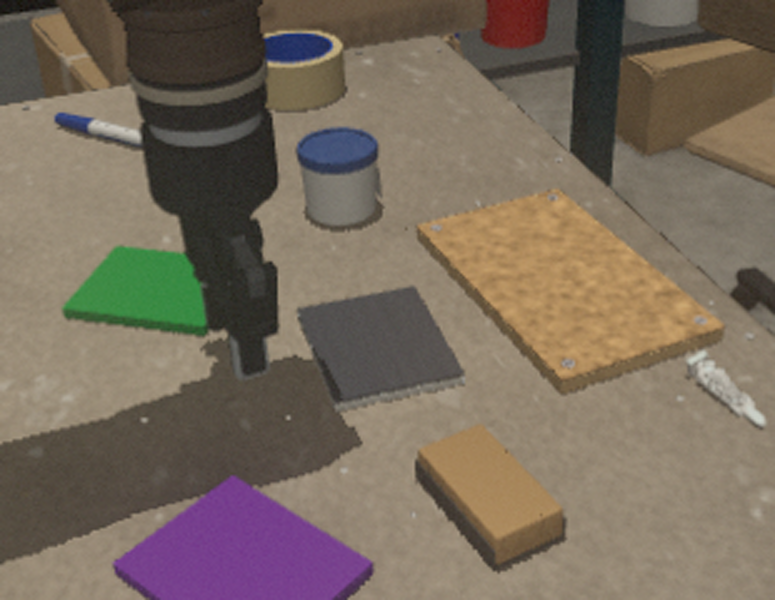

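The picture shows the fingertips at about (250,370), the plaque at (380,345), and nothing else touched. Joint 6 (3.09) sits close to its limit, so I'll back off and give the tool a half turn, which is equivalent for this job.

Emit:
step_arm:
  commands:
    - [[0, 0, 0.14, -1, 0, 1.5, 0.4], [0, 0, 0.28, -1.5, 0, 1.5, 0.4], [0, 0, 0.42, -1.5, 0, 1.5, 0.4], [0, 0, 0.56, -1.5, 0, 1.5, 0.4], [0, 0, 0.7, -1.5, 0, 1.5, 0.4], [0, 0, 0.84, -1.5, 0, 1.5, 0.4], [0, 0, 0.98, -1.5, 0, 1.5, 0.4], [0, 0, 1.12, -1.5, 0, 1.5, 0.4], [0, 0, 1.26, -1.5, 0, 1.5, 0.4], [0, 0, 1.4, -1.5, 0, 1.5, 0.4], [0, 0, 1.54, -1.5, 0, 1.5, 0.4], [0, 0, 1.6, -1.5, 0, 1.5, 0.4]]

```text
time_s: 3.4
ee_pos: [0.3407, 0.01, 0.0423]
ee_rot: [[-0.111, 0.994, 0.002], [0.994, 0.111, 0.0], [-0.0, 0.002, -1.0]]
contact_force: [0.2, 0.2, 0.2]
gripper_width: 0.0513
```

Emit:
step_arm:
  commands:
    - [[0, 0, 0.14, 0, 0, 0, 0.4], [0, 0, 0.28, 0, 0, 0, 0.4], [0, 0, 0.42, 0, 0, 0, 0.4], [0, 0, 0.56, 0, 0, 0, 0.4], [0, 0, 0.7, 0, 0, 0, 0.4], [0, 0, 0.84, 0, 0, 0, 0.4], [0, 0, 0.98, 0, 0, 0, 0.4], [0, 0, 1.12, 0, 0, 0, 0.4], [0, 0, 1.26, 0, 0, 0, 0.4], [0, 0, 1.4, 0, 0, -1, 0.4], [0, 0, 1.54, 0, 0, -2, 0.4], [0, 0, 1.5416, 0, 0, -2.5, 0.4]]

```text
time_s: 4.6
ee_pos: [0.3403, 0.01, 0.0165]
ee_rot: [[-0.997, -0.078, 0.001], [-0.078, 0.997, 0.0], [-0.001, -0.0, -1.0]]
contact_force: [0.1, 0.3, 0.5]
gripper_width: 0.0515
```

Emit:
step_arm:
  commands:
    - [[0, 0, 0, 0, 0, -0.4, 0.4], [0, 0, 0, 0, 0, -0.8, 0.4], [0, 0, 0, 0, 0, -0.8, 0.4]]

```text
time_s: 4.9
ee_pos: [0.3398, 0.01, 0.0081]
ee_rot: [[-0.997, -0.076, -0.0], [-0.076, 0.997, -0.0], [0.0, -0.0, -1.0]]
contact_force: [-0.3, -0.5, -0.4]
gripper_width: 0.0514
```

Run:
```python
from h import *
o=st(); print(np.round(o['ee_rot'],3))
```

```text
{'time_s': 4.9, 'joint_positions': [0.029, -0.118, -0.792, 0.897, -0.0, -0.047], 'ee_pos': [0.34, 0.01, 0.008], 'contact_force': [-0.253, -0.479, -0.357], 'gripper_width': 0.051}
[[-0.997 -0.076 -0.   ]
 [-0.076  0.997 -0.   ]
 [ 0.    -0.    -1.   ]]
```

Emit:
step_arm:
  commands:
    - [[0, 0, 0, 0, 0, -0.2, 0.4], [0, 0, 0, 0, 0, -0.4, 0.4], [0, 0, 0, 0, 0, -0.5, 0.4], [0, 0, 0, 0, 0, -0.5, 0.4]]

```text
time_s: 5.3
ee_pos: [0.3399, 0.01, 0.0032]
ee_rot: [[-0.997, -0.078, -0.0], [-0.078, 0.997, -0.0], [0.0, 0.0, -1.0]]
contact_force: [0.2, 0.3, -0.2]
gripper_width: 0.0512
```

Emit:
step_arm:
  commands:
    - [[0, 0, 0, 0, 0, -0.15, 0.4], [0, 0, 0, 0, 0, -0.3, 0.4], [0, 0, 0, 0, 0, -0.3, 0.4]]

```text
time_s: 5.6
ee_pos: [0.3398, 0.01, 0.0001]
ee_rot: [[-0.997, -0.078, -0.0], [-0.078, 0.997, 0.0], [0.0, 0.0, -1.0]]
contact_force: [-0.8, 0.6, -0.4]
gripper_width: 0.0511
```

Emit:
step_arm:
  commands:
    - [[0, 0, 0, 0, 0, -0.1, 0.4], [0, 0, 0, 0, 0, -0.2, 0.4], [0, 0, 0, 0, 0, -0.2, 0.4]]

```text
time_s: 5.9
ee_pos: [0.3398, 0.01, -0.0018]
ee_rot: [[-0.997, -0.078, -0.0], [-0.078, 0.997, 0.0], [0.0, 0.0, -1.0]]
contact_force: [0.4, -0.3, 0.4]
gripper_width: 0.0514
```

Run:
```python
from h import *
f=ctrl.grab_frame('side')
a=f['color'][240:360,180:340]; cv2.imwrite('pics/sd3.png',cv2.resize(a,None,fx=5,fy=5,interpolation=cv2.INTER_CUBIC))
st()
```

```text
{'time_s': 5.95, 'joint_positions': [0.03, -0.107, -0.807, 0.871, 0.0, -0.048], 'ee_pos': [0.34, 0.01, -0.002], 'contact_force': [0.503, -0.652, 0.023], 'gripper_width': 0.051}
```

View pics/sd3.png

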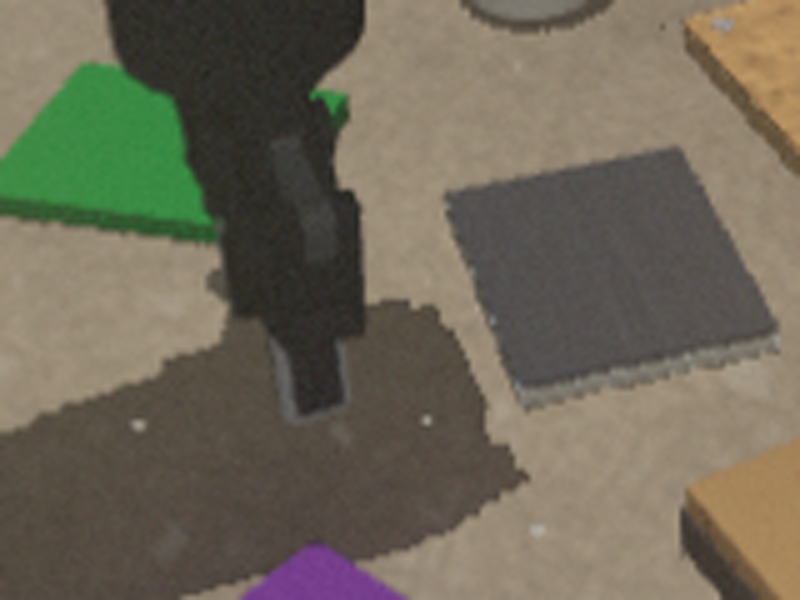

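No bench contact at TCP z = −2 mm, so the half-open tips stand a few mm above the TCP, which is a good height for the 10 mm side. Next I push forward along the board's x.

Emit:
step_arm:
  commands:
    - [[0, 0, 0, 1.5, 0.12, 0, 0.4], [0, 0, 0, 3.0, 0.23, 0, 0.4], [0, 0, 0, 4.0, 0.31, 0, 0.4], [0, 0, 0, 4.7, 0.37, 0, 0.4], [0, 0, 0, 5.3, 0.41, 0, 0.4], [0, 0, 0, 5.8, 0.45, 0, 0.4], [0, 0, 0, 6.3, 0.49, 0, 0.4], [0, 0, 0, 6.8, 0.53, 0, 0.4], [0, 0, 0, 7.3, 0.57, 0, 0.4], [0, 0, 0, 7.8, 0.61, 0, 0.4], [0, 0, 0, 8.3, 0.65, 0, 0.4], [0, 0, 0, 8.5, 0.66, 0, 0.4]]

```text
time_s: 7.15
ee_pos: [0.4255, 0.0167, -0.0016]
ee_rot: [[-0.997, -0.078, 0.0], [-0.078, 0.997, 0.0], [-0.0, 0.0, -1.0]]
contact_force: [-1.7, 0.2, 1.3]
gripper_width: 0.0511
```

Run:
```python
from h import *
f=ctrl.grab_frame('side')
a=f['color'][220:360,220:420]; cv2.imwrite('pics/sd4.png',cv2.resize(a,None,fx=4,fy=4,interpolation=cv2.INTER_CUBIC))
f=ctrl.grab_frame('scene')
a=f['color'][180:310,240:440]; cv2.imwrite('pics/sc4.png',cv2.resize(a,None,fx=4,fy=4,interpolation=cv2.INTER_CUBIC))
st()
```

```text
{'time_s': 7.25, 'joint_positions': [0.039, 0.057, -0.648, 0.865, 0.0, -0.039], 'ee_pos': [0.425, 0.017, -0.002], 'contact_force': [-0.814, 0.576, -0.188], 'gripper_width': 0.051}
```

View pics/sd4.png

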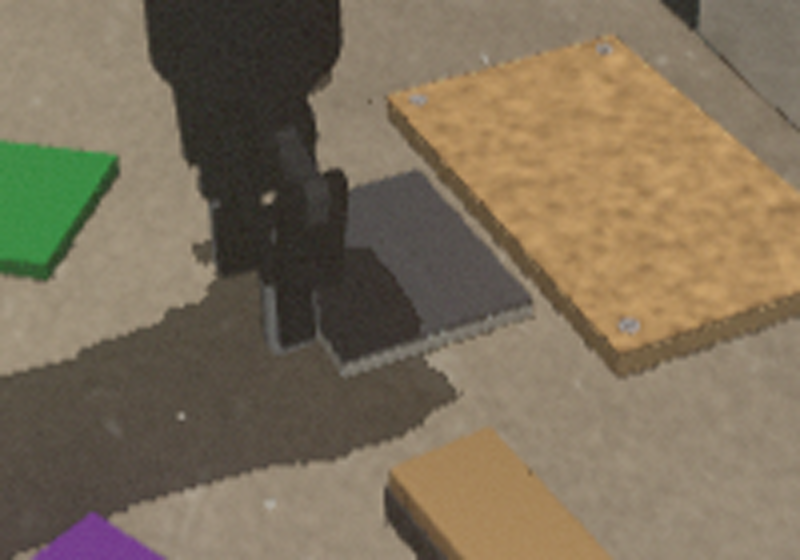

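View pics/sc4.png

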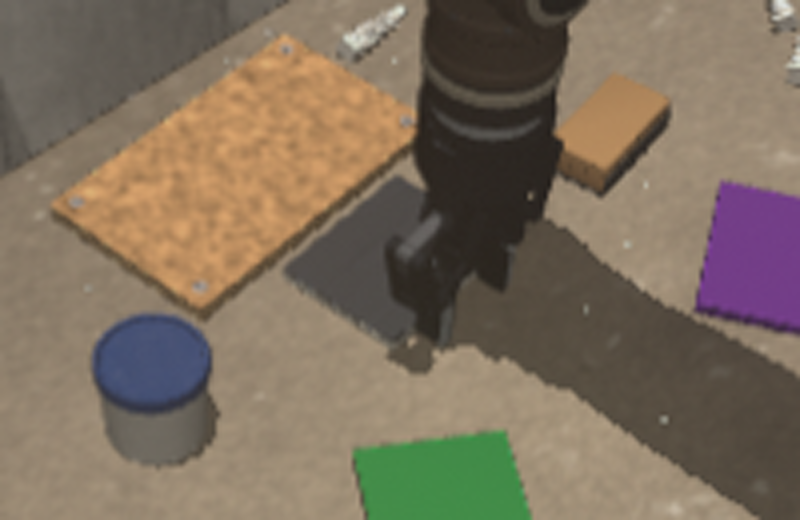

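The plaque is now parallel to the board, with its far edge about 10 mm from the wall (side crop (530,300)). I'll press on in small steps and watch the force.

Emit:
step_arm:
  commands:
    - [[0, 0, 0, 0.3, 0.02, 0, 0.4], [0, 0, 0, 0.6, 0.05, 0, 0.4], [0, 0, 0, 0.8, 0.06, 0, 0.4], [0, 0, 0, 0.8, 0.06, 0, 0.4]]

```text
time_s: 7.65
ee_pos: [0.4334, 0.0172, -0.0016]
ee_rot: [[-0.997, -0.078, 0.0], [-0.078, 0.997, 0.0], [-0.0, -0.0, -1.0]]
contact_force: [-0.4, -0.0, 0.1]
gripper_width: 0.0511
```

Emit:
step_arm:
  commands:
    - [[0, 0, 0, 0.15, 0.01, 0, 0.4], [0, 0, 0, 0.3, 0.02, 0, 0.4], [0, 0, 0, 0.3, 0.02, 0, 0.4]]

```text
time_s: 7.95
ee_pos: [0.4361, 0.0174, -0.0017]
ee_rot: [[-0.997, -0.078, 0.0], [-0.078, 0.997, 0.0], [-0.0, -0.0, -1.0]]
contact_force: [-0.6, -0.7, 0.1]
gripper_width: 0.0514
```

Emit:
step_arm:
  commands:
    - [[0, 0, 0, 0.15, 0.01, 0, 0.4], [0, 0, 0, 0.25, 0.02, 0, 0.4], [0, 0, 0, 0.25, 0.02, 0, 0.4]]

```text
time_s: 8.25
ee_pos: [0.4365, 0.0175, -0.0021]
ee_rot: [[-0.997, -0.078, -0.004], [-0.078, 0.997, -0.0], [0.004, -0.0, -1.0]]
contact_force: [-7.3, -0.7, 5.2]
gripper_width: 0.0512
```

Emit:
step_arm:
  commands:
    - [[0, 0, 0, 0.1, 0.01, 0, 0.4], [0, 0, 0, 0.2, 0.02, 0, 0.4], [0, 0, 0, 0.2, 0.02, 0, 0.4]]

```text
time_s: 8.55
ee_pos: [0.4366, 0.0175, -0.0024]
ee_rot: [[-0.997, -0.077, -0.007], [-0.077, 0.997, -0.001], [0.007, -0.0, -1.0]]
contact_force: [-13.9, -1.2, 9.4]
gripper_width: 0.0511
```

Wall contact: 14 N at 4 mm of commanded overshoot, about 3.6 N/mm. I keep that compression and lift along the arc in a first stage of about 20°.

Emit:
step_arm:
  commands:
    - [[0, 0, 0, -0.02, 0, 0.35, 0.4], [0, 0, 0, -0.03, 0, 0.73, 0.4], [0, 0, 0, 0, 0, 1.1, 0.4], [0, 0, 0, 0.01, 0, 1.46, 0.4], [0, 0, 0, 0.1, 0.01, 2.16, 0.4], [0, 0, 0, 0.27, 0.02, 2.85, 0.4], [0, 0, 0, 0.27, 0.02, 2.85, 0.4]]

```text
time_s: 9.25
ee_pos: [0.4399, 0.0179, 0.0262]
ee_rot: [[-0.997, -0.077, -0.006], [-0.077, 0.997, -0.0], [0.006, 0.0, -1.0]]
contact_force: [-9.3, 0.9, 1.3]
gripper_width: 0.0511
```

```bash
cat > snap.py <<'E'
import sys
from h import *
k=sys.argv[1]
st()
f=ctrl.grab_frame('side')
a=f['color'][200:350,240:440]; a=cv2.resize(a,(800,600),interpolation=cv2.INTER_CUBIC)
cv2.imwrite(f'pics/sd{k}.png',a)
f=ctrl.grab_frame('scene')
a=f['color'][170:300,240:420]; cv2.imwrite(f'pics/sc{k}.png',cv2.resize(a,None,fx=4,fy=4,interpolation=cv2.INTER_CUBIC))
E
python3 snap.py 5
```

```text
{'time_s': 9.25, 'joint_positions': [0.041, 0.061, -0.575, 0.941, 0.0, -0.037], 'ee_pos': [0.44, 0.018, 0.026], 'contact_force': [-9.258, 0.87, 1.264], 'gripper_width': 0.051}
```

View pics/sd5.png

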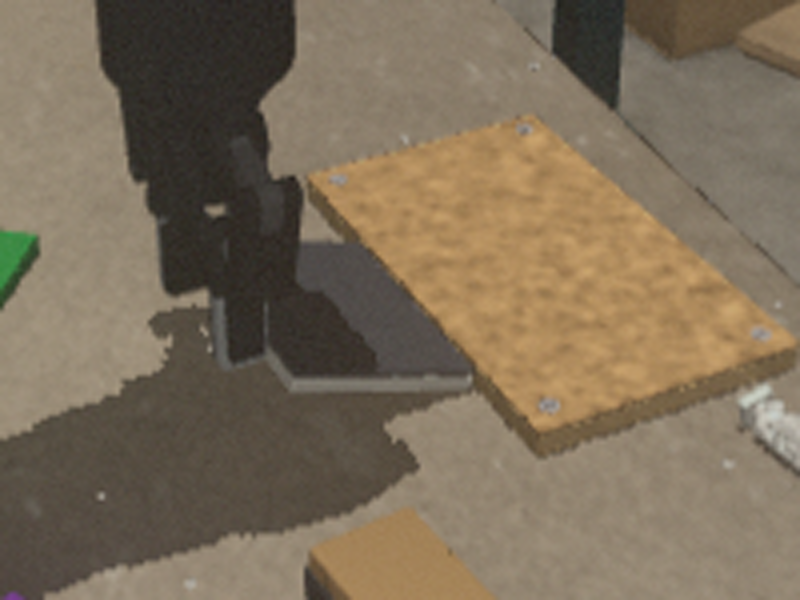

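The plaque is tipped about 20° and sticks to the fingertips, with its far edge on the wall (side crop (470,378)). Continuing the arc to about 45°.

Emit:
step_arm:
  commands:
    - [[0, 0, 0, 0.25, 0.02, 0.6, 0.4], [0, 0, 0, 0.55, 0.04, 1.2, 0.4], [0, 0, 0, 0.92, 0.07, 1.83, 0.4], [0, 0, 0, 1.32, 0.1, 2.4, 0.4], [0, 0, 0, 1.75, 0.14, 2.9, 0.4], [0, 0, 0, 1.75, 0.14, 2.9, 0.4]]

```text
time_s: 9.95
ee_pos: [0.4561, 0.0191, 0.0557]
ee_rot: [[-0.997, -0.077, -0.009], [-0.077, 0.997, -0.001], [0.009, -0.0, -1.0]]
contact_force: [-17.3, -1.6, 13.0]
gripper_width: 0.0512
```

```bash
python3 snap.py 6
```

```text
{'time_s': 9.95, 'joint_positions': [0.042, 0.069, -0.496, 1.015, -0.0, -0.035], 'ee_pos': [0.456, 0.019, 0.056], 'contact_force': [-17.328, -1.553, 13.025], 'gripper_width': 0.051}
```

View pics/sd6.png

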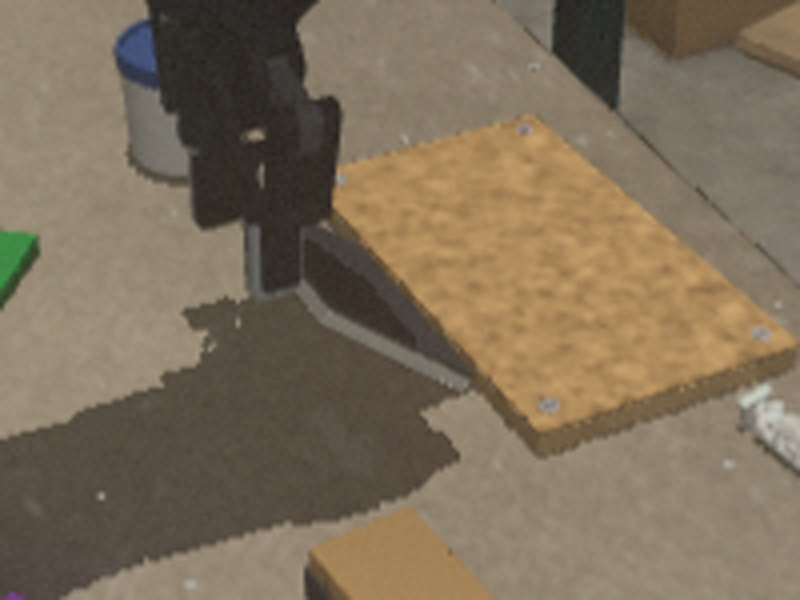

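Tipped about 43°, with the force 21 N along the plaque. I continue to about 65°, easing the compression slightly.

Emit:
step_arm:
  commands:
    - [[0, 0, 0, 0.45, 0.03, 0.55, 0.4], [0, 0, 0, 1.0, 0.08, 1.0, 0.4], [0, 0, 0, 1.57, 0.12, 1.37, 0.4], [0, 0, 0, 2.2, 0.17, 1.69, 0.4], [0, 0, 0, 2.2, 0.17, 1.69, 0.4]]

```text
time_s: 10.55
ee_pos: [0.4818, 0.021, 0.0754]
ee_rot: [[-0.997, -0.078, -0.001], [-0.078, 0.997, -0.0], [0.001, -0.0, -1.0]]
contact_force: [-14.7, -0.1, 26.5]
gripper_width: 0.0515
```

```bash
python3 snap.py 7
```

```text
{'time_s': 10.55, 'joint_positions': [0.044, 0.095, -0.421, 1.055, -0.0, -0.034], 'ee_pos': [0.482, 0.021, 0.075], 'contact_force': [-14.679, -0.148, 26.548], 'gripper_width': 0.052}
```

View pics/sd7.png

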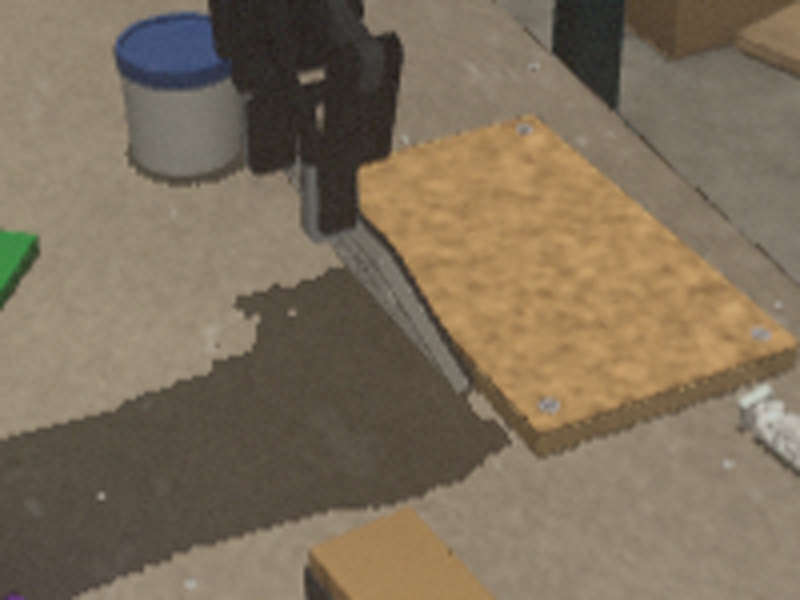

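View pics/sc7.png

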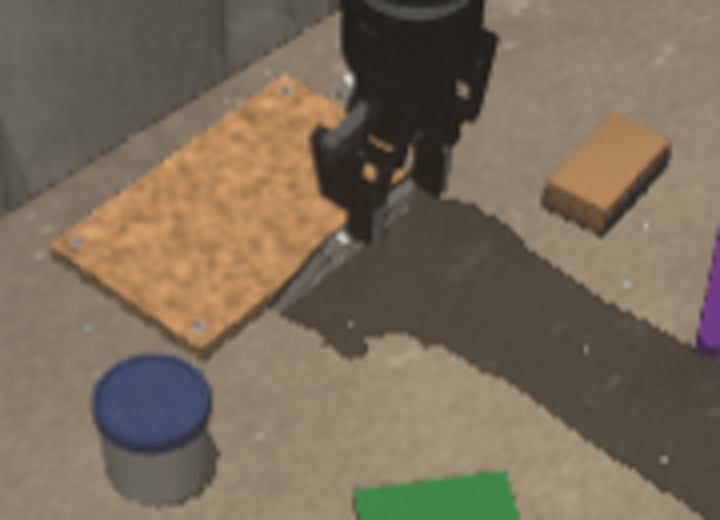

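The plaque is up at about 65° with the white face toward the robot, matching my arc model to 1 mm, and step 1 should be met. Compression has grown to 30 N, so I ease it and go on to about 85°.

Emit:
step_arm:
  commands:
    - [[0, 0, 0, 0.6, 0.05, 0.35, 0.4], [0, 0, 0, 1.3, 0.1, 0.6, 0.4], [0, 0, 0, 2.0, 0.16, 0.75, 0.4], [0, 0, 0, 2.6, 0.2, 0.83, 0.4], [0, 0, 0, 2.6, 0.2, 0.83, 0.4]]

```text
time_s: 11.15
ee_pos: [0.5117, 0.0233, 0.0839]
ee_rot: [[-0.997, -0.078, 0.006], [-0.078, 0.997, 0.0], [-0.006, -0.0, -1.0]]
contact_force: [-1.7, 0.5, 15.0]
gripper_width: 0.0513
```

```bash
python3 snap.py 8
```

```text
{'time_s': 11.15, 'joint_positions': [0.045, 0.139, -0.351, 1.074, -0.0, -0.032], 'ee_pos': [0.512, 0.023, 0.084], 'contact_force': [-1.662, 0.547, 14.974], 'gripper_width': 0.051}
```

View pics/sd8.png

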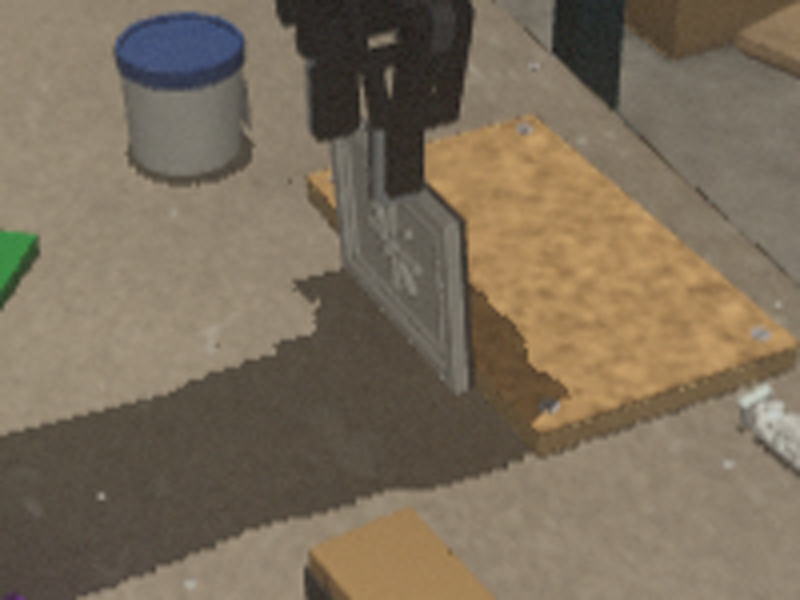

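View pics/sc8.png

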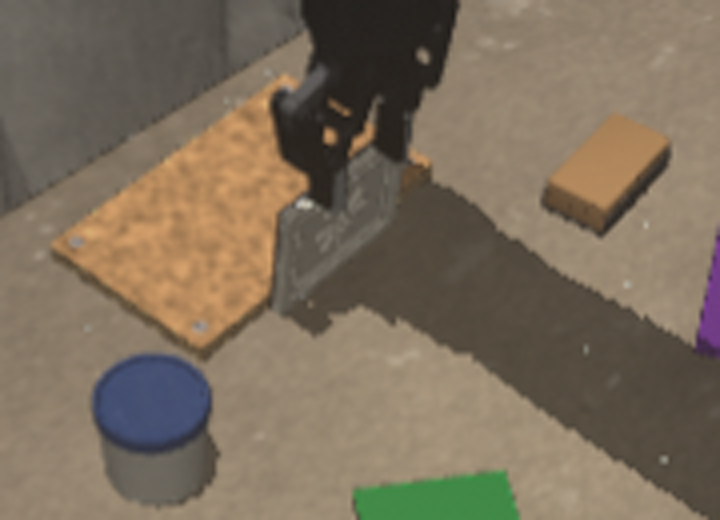

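The plaque stands at about 86° flush against the wall, with the rosette visible at side crop (400,250). I now drag the top edge over past vertical.

Emit:
step_arm:
  commands:
    - [[0, 0, 0, 0.7, 0.05, 0.05, 0.4], [0, 0, 0, 1.4, 0.11, 0.08, 0.4], [0, 0, 0, 2.1, 0.16, 0.05, 0.4], [0, 0, 0, 2.8, 0.22, 0, 0.4], [0, 0, 0, 3.5, 0.27, -0.1, 0.4], [0, 0, 0, 4.2, 0.33, -0.3, 0.4], [0, 0, 0, 4.2, 0.33, -0.3, 0.4]]

```text
time_s: 11.95
ee_pos: [0.5528, 0.0265, 0.0786]
ee_rot: [[-0.997, -0.078, 0.003], [-0.078, 0.997, 0.0], [-0.003, -0.0, -1.0]]
contact_force: [2.3, -0.8, 7.3]
gripper_width: 0.0511
```

```bash
python3 snap.py 9
```

```text
{'time_s': 11.95, 'joint_positions': [0.048, 0.219, -0.266, 1.083, -0.0, -0.03], 'ee_pos': [0.553, 0.026, 0.079], 'contact_force': [2.302, -0.836, 7.306], 'gripper_width': 0.051}
```

View pics/sd9.png

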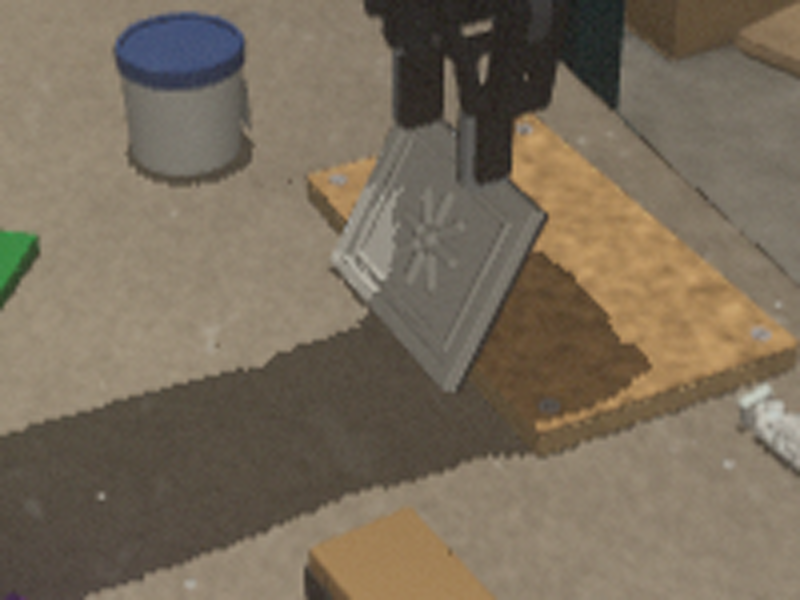

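View pics/sc9.png

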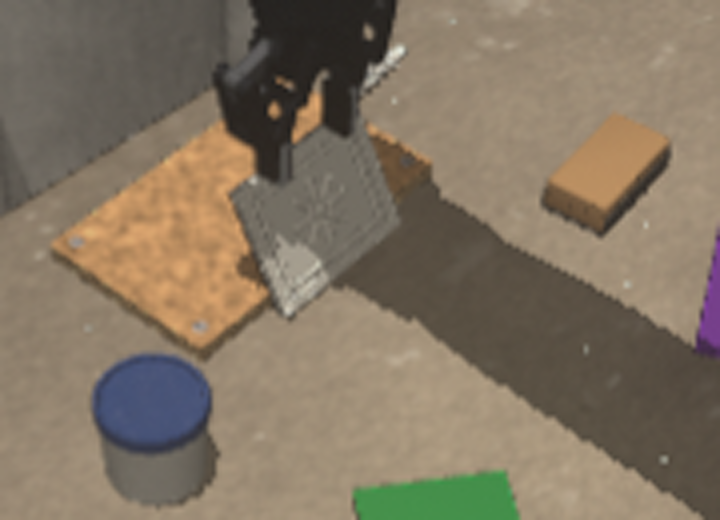

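It leans about 115°, past balance, with the fingertips on its upper edge. I let it down gently by following the arc, then lift clear.

Emit:
step_arm:
  commands:
    - [[0, 0, 0, 0.6, 0.05, -0.2, 0.4], [0, 0, 0, 1.2, 0.09, -0.5, 0.4], [0, 0, 0, 1.8, 0.14, -0.9, 0.4], [0, 0, 0, 2.3, 0.18, -1.3, 0.4], [0, 0, 0, 2.8, 0.22, -1.8, 0.4], [0, 0, 0, 3.3, 0.26, -2.3, 0.4], [0, 0, 0, 3.3, 0.26, -2.3, 0.4]]

```text
time_s: 12.75
ee_pos: [0.5836, 0.0291, 0.0537]
ee_rot: [[-0.997, -0.078, -0.002], [-0.078, 0.997, -0.0], [0.002, 0.0, -1.0]]
contact_force: [-0.1, 0.3, -0.4]
gripper_width: 0.0512
```

```bash
python3 snap.py 10
```

```text
{'time_s': 12.75, 'joint_positions': [0.05, 0.293, -0.226, 1.053, -0.0, -0.028], 'ee_pos': [0.584, 0.029, 0.054], 'contact_force': [-0.069, 0.337, -0.423], 'gripper_width': 0.051}
```

View pics/sd10.png

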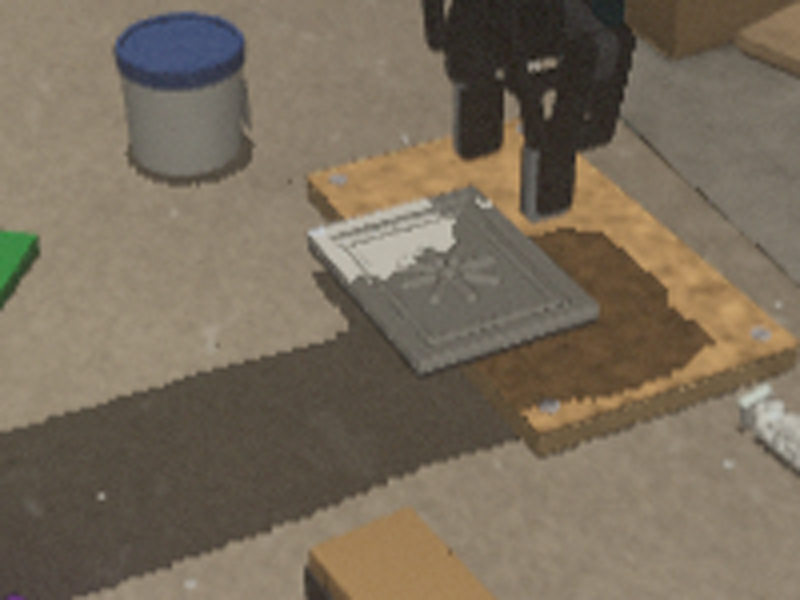

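The plaque fell white face up on the board, overhanging the near edge (side crop corners (308,235), (470,188), (598,305), (420,368)). I go up and back behind it, then push at its edge height.

Run:
```python
from m import *
f2=ctrl.grab_frame('side')
X=onplane(f2,np.array([[308,235],[470,188],[598,305],[420,368]])/4+[240,200]-.4,.024)[:,:2]
c,th,e=fit(X,.088,.110);print(X,c,th,e)
B=np.array([.597,.029]);r=np.array([[np.cos(.078),np.sin(.078)],[-np.sin(.078),np.cos(.078)]])
print((X-B)@r.T)
st()
```

```text
[[ 0.50259473  0.07234166]
 [ 0.58756799  0.07954565]
 [ 0.59770792 -0.02726154]
 [ 0.50957674 -0.03749708]] [0.54936184 0.02178217] 0.08727694477570552 0.0019116339251629422
[[-0.09074101  0.05056603]
 [-0.00546477  0.05112692]
 [-0.00367819 -0.05614564]
 [-0.09233897 -0.0594828 ]]
{'time_s': 12.9, 'joint_positions': [0.05, 0.291, -0.226, 1.054, -0.0, -0.028], 'ee_pos': [0.583, 0.029, 0.055], 'contact_force': [0.086, -0.272, -0.606], 'gripper_width': 0.051}
```

Emit:
step_arm:
  commands:
    - [[0, 0, 0, 0, 0, 3, 0.4], [0, 0, 0, -3, -0.23, 4, 0.4], [0, 0, 0, -7, -0.55, 4, 0.4], [0, 0, 0, -11, -0.86, 4, 0.4], [0, 0, 0, -15, -1.17, 4, 0.4], [0, 0, 0, -15.8, -1.23, 2, 0.4], [0, 0, 0, -15.8, -1.23, -1, 0.4], [0, 0, 0, -15.8, -1.23, -3, 0.4], [0, 0, 0, -15.8, -1.23, -4, 0.4], [0, 0, 0, -15.8, -1.23, -4, 0.4]]

```text
time_s: 13.9
ee_pos: [0.4247, 0.0167, 0.0143]
ee_rot: [[-0.997, -0.078, -0.002], [-0.078, 0.997, -0.0], [0.002, 0.0, -1.0]]
contact_force: [-1.1, -1.0, 0.7]
gripper_width: 0.0511
```

Plaque centre is at board x ≈ −48 mm. The tips are at about z = 18 mm, above the 14 mm board top and below the 24 mm plaque top, so I push forward.

Emit:
step_arm:
  commands:
    - [[0, 0, 0, 2, 0.16, 0, 0.4], [0, 0, 0, 4, 0.31, 0, 0.4], [0, 0, 0, 5.5, 0.43, 0, 0.4], [0, 0, 0, 6.5, 0.51, 0, 0.4], [0, 0, 0, 7.2, 0.56, 0, 0.4], [0, 0, 0, 7.8, 0.61, 0, 0.4], [0, 0, 0, 8.4, 0.66, 0, 0.4], [0, 0, 0, 9, 0.7, 0, 0.4], [0, 0, 0, 9.6, 0.75, 0, 0.4], [0, 0, 0, 10, 0.78, 0, 0.4], [0, 0, 0, 10, 0.78, 0, 0.4]]

```text
time_s: 15.0
ee_pos: [0.5263, 0.0246, 0.015]
ee_rot: [[-0.997, -0.078, 0.001], [-0.078, 0.997, 0.0], [-0.001, 0.0, -1.0]]
contact_force: [0.3, 0.5, -0.2]
gripper_width: 0.0511
```

```bash
python3 snap.py 11
```

```text
{'time_s': 15.0, 'joint_positions': [0.047, 0.22, -0.415, 0.936, 0.0, -0.031], 'ee_pos': [0.526, 0.025, 0.015], 'contact_force': [0.35, 0.452, -0.227], 'gripper_width': 0.051}
```

View pics/sd11.png

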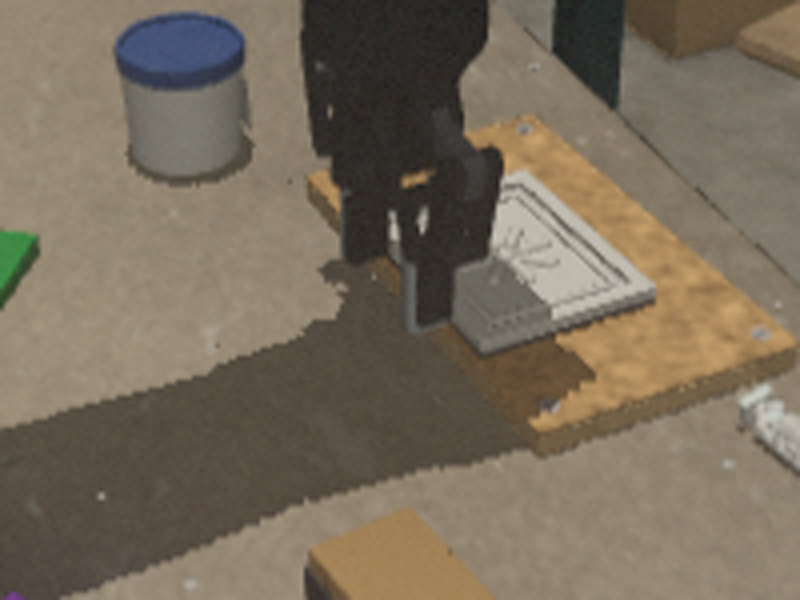

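The plaque slides forward squarely; its near edge is about at the board's edge. Another 18 mm, then I retreat.

Emit:
step_arm:
  commands:
    - [[0, 0, 0, 0.4, 0.03, 0, 0.4], [0, 0, 0, 0.8, 0.06, 0, 0.4], [0, 0, 0, 1.2, 0.09, 0, 0.4], [0, 0, 0, 1.5, 0.12, 0, 0.4], [0, 0, 0, 1.8, 0.14, 0, 0.4], [0, 0, 0, 1.8, 0.14, 0, 0.4], [0, 0, 0, 0, 0, 0, 0.4], [0, 0, 0, -3, -0.23, 2, 0.4], [0, 0, 0, -7, -0.54, 6, 0.4], [0, 0, 0, -11, -0.8, 10, 0.4], [0, 0, 0, -15, -1, 14, 0.4], [0, 0, 0, -15, -1, 14, 0.4]]

```text
time_s: 16.3
ee_pos: [0.3742, 0.0144, 0.1583]
ee_rot: [[-0.997, -0.078, 0.004], [-0.078, 0.997, 0.0], [-0.004, -0.0, -1.0]]
contact_force: [0.7, 0.3, -0.3]
gripper_width: 0.0513
```

```bash
python3 snap.py 12
```

```text
{'time_s': 16.3, 'joint_positions': [0.039, -0.153, -0.474, 1.246, 0.0, -0.039], 'ee_pos': [0.374, 0.014, 0.158], 'contact_force': [0.688, 0.271, -0.262], 'gripper_width': 0.051}
```

View pics/sd12.png

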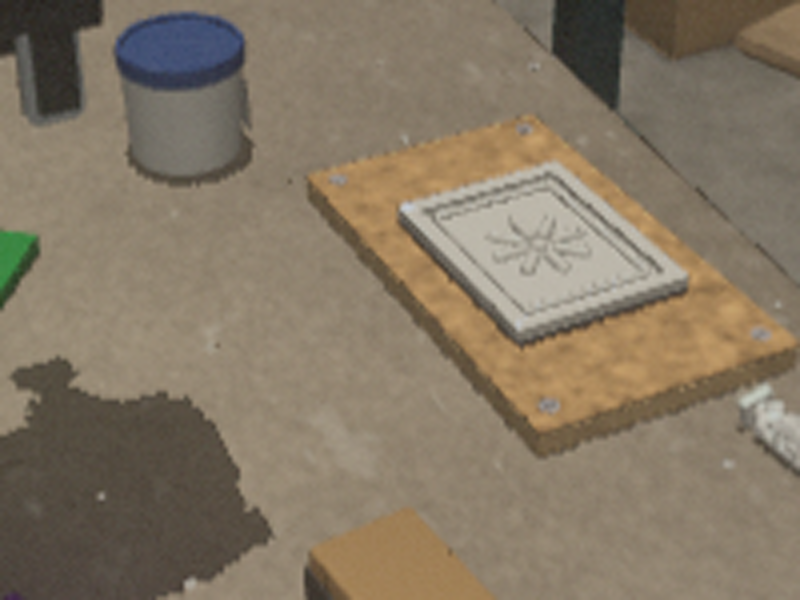

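View pics/sc12.png

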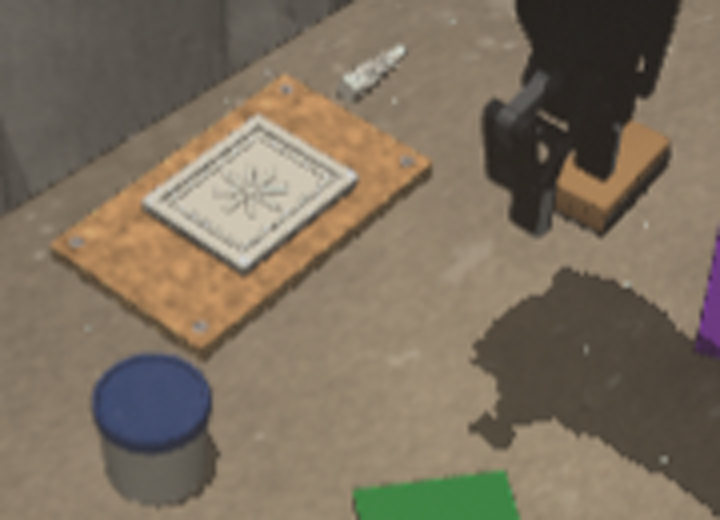

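The plaque lies white face up and wholly on the board with margin on every side (side crop corners (400,210), (557,165), (688,280), (523,338)). The tub, block and figure look unmoved. Handing in.

Run:
```python
from m import *
f2=ctrl.grab_frame('side')
X=onplane(f2,np.array([[400,210],[557,165],[688,280],[523,330]])/4+[240,200]-.4,.024)[:,:2]
r=np.array([[np.cos(.078),np.sin(.078)],[-np.sin(.078),np.cos(.078)]])
print(((X-[.597,.029])@r.T).round(4).tolist())
a=cv2.imread('pics/side0.png').astype(int);b=f2['color'].astype(int)
for n,(x0,y0,x1,y1) in dict(tub=(265,200,305,246),block=(312,322,380,388),fig=(420,292,460,330)).items(): print(n,np.abs(a-b)[y0:y1,x0:x1].mean())
print(ctrl.close_job())
```

```text
[[-0.0438, 0.0496], [0.042, 0.0497], [0.0413, -0.0587], [-0.0415, -0.0566]]
tub 2.4365942028985508
block 1.7364824717765894
fig 1.7026315789473685
the job is handed in; nothing more can be done
None
```

The plaque is flipped and lies wholly on the board, white face up, and I handed the job in at about 16 s with the gripper well clear. The hand-in gave no verdict.

- **How it went:** I pushed the plaque flush against the board's near wall with both fingertips. Holding pressure along the plaque, I lifted its near edge along an arc to about 86°, drew it past vertical and followed it as it fell. I then pushed its edge forward about 47 mm. It was never gripped or carried.
- **Pressure:** the push against the wall peaked at about 30 N, above the suggested 10–15 N. That is well under the 120 N wrist limit, and I eased it off.
- **Final position:** measured from the side camera only, the corners are at about x ±44 mm and y −59 to +50 mm in the board's frame. Every corner is more than 20 mm inside the board's outline.
- **Bystanders:** the tub, sanding block and figure show no visible change between the first and last side pictures.
- **Disagreement:** the two cameras differed by about 6 mm in y at the start. I used averages for the pushing, and the final margins are well beyond that difference.

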